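Turn the workpiece end for end and hold the jig's guard open

TASK

Get the truing jig ready for its second pass: turn the wooden block end for end, so that its plain end (the one without the slot) lies flat on the bed, square and flush against the upright bar, and let go of it. Then lift the hinged guard by its knob to 60 degrees and keep holding it there, so that I can brush out the dust tray under it; it falls shut if let go, so finish while you are holding it. Leave the block against the bar and do not disturb the other things on the table.

Things in the scene. Friction and masses are not known exactly. Their poses are not given: they have to be found in the camera images.
- jig: Truing jig, fixed to the table, faces the robot within 0.25 rad. Plywood bed 270 x 130 mm, 12 mm thick. Across it stands a dark steel bar, 130 mm long, 12 mm thick, top at 50 mm; behind it a dust tray. Origin: on the table under the middle of the bar's front face. x points away from the robot, square to the bar (front face: x = 0; bed: x = -168 to 102 mm), y along the bar, z up (bed top at 12 mm).
- piece: Loose wooden block 130 x 50 x 40 mm (x, y, z), about 0.16 kg. Origin: centre of its underside. Its -x end has an open slot, 16 mm wide, 30 mm deep, through the full height; its +x end is plain. It starts flat on the bed, slotted end towards the bar and 5 to 30 mm off it, up to 0.15 rad askew.
- piece_plain_end (a point): Centre of the block's plain end face (65 mm along the block's +x from its centre, at half height, 20 mm above its underside).
- guard (a joint): Angle of the guard, an aluminium lid 98 x 138 x 4 mm over bar and tray, about 0.3 kg, hinged along its far edge, parallel to the bar. 0 = closed and level; grows as the near edge rises; 1.047 rad = 60 degrees; range 0 to 1.9 rad. No spring, hardly any friction: it falls shut from there if let go. Closed, its top is 57 mm above the table.
- guard_hinge (a point): Middle of the guard's hinge axis: 99 mm behind the bar's front face, 54.5 mm above the table.
- guard_knob (a point): Centre of the guard's knob: black cylinder, 22 mm diameter, 28 mm long, lying parallel to the hinge, flat ends free, on a thin 15 mm stem on top of the guard, near the middle of its near edge. Closed, it is 14 mm behind the bar's face, 85.5 mm above the table (85 mm nearer than the hinge axis, 31 mm above it); radius 90 mm. Pinched on its flat ends it turns between the fingers.
- tape: Bystander: roll of masking tape, 104 mm across, 25 mm high; origin at its underside.
- round_brush: Bystander: brush with a red handle, 177 mm long; origin at its underside.
- glass_jar: Bystander: empty glass jar, 62 mm across, 84 mm high; origin at its underside.
- square: Bystander: try square, wooden stock and steel blade, 148 x 75 mm; origin at its underside.
There are look-alikes about, which are no part of the job. What is shaped like the piece but yellow is not meant.

How it is judged:
By the outcome, as a careful person would: the job done as asked, in the order asked, and still so for the second after the job is handed in, while the arm keeps its last pose, push and grip.
It also fails if it takes over 54 s, if anything falls off the work surface, if the arm or the gripper's body presses on something with over 40 N, if the wrist force passes 120 N, or if a joint passes its speed limit or range.

ROBOT

A 6-joint arm with a two-finger parallel gripper is mounted at the origin on the work surface; the furniture and walls round the work are solid. World frame = base frame: x ahead of the robot, y to its left, z up, the work surface at z = 0. Lengths are in mm, angles in rad, forces in N, time in s.
With the tool pointing down it reaches from about 350 to 775 mm from the base axis. Payload 7.3 kg.
Tool frame: the origin (TCP) lies on the centre line of the jaws, within the pads' length; the fingertips stand 22 mm ahead of it and the grasp point (between the pads) lies 3 mm ahead of it; x points along the fingers, z is the direction in which the jaws open and shut, and the axes are right-handed (so a half turn about x gives the same grasp; the last joint's range is limited). The gripper opens to 92 mm and grips with 3 to 60 N. Pads are 19 mm wide; open, the fingers measure 130 mm over their backs; the gripper's body (75 mm by 190 mm) begins 47 mm behind the grasp point.
Start: joints at [1.147, 0.342, 1.524, -0, 1.275, -0.146], TCP at [143.96, 504.894, 248.741] pointing down, gripper open.
Joint ranges: [-2.53, 2.53], [-0.77, 2.02], [0.04, 2.7], [-1, 4.14], [0.28, 2.66], [-3.11, 3.11]. Speed limits (rad/s): [2.57, 2.57, 3.14, 3.14, 3.14, 3.14].

INTERFACE

Orientations are given as [roll, pitch, yaw] about the fixed x, y, z axes, in that order (R = Rz(yaw) Ry(pitch) Rx(roll)).
In Python, from plant import readout, imaging, bot gives the robot as it stands.
- The arm moves only by the tool arm_command, never from a script. Its argument "plan" is a list of rows, each an object of numbers: "tx", "ty", "tz": the shift along the tool's x, y, z in cm; "wx", "wy", "wz": the turn, a rotation vector about the tool's x, y, z in rad; "jaw": the opening, from -1 (shut) to 1 (fully open). In form: [{"tx": .., "ty": .., "tz": .., "wx": .., "wy": .., "wz": .., "jaw": ..}, ...]. A call has 1 to 20 rows; each row shifts and turns the commanded pose from where the row before left it, along the tool's axes as they then stand; what a row does not reach is not made up. A row lasts 1/10 s, in which the tool goes at most 50 mm and 8.59 degrees, less where a joint would pass 70% of its speed; a pose out of reach is approached as far as the arm can. A call with a gripper value outside its range is refused whole. The fingers move at their own pace and stop on an object; the grip force is fixed at half the most. Time passes only in rows, so rows that do not move let the fingers close. It gives the time, the measured TCP pose, the force and the opening at its end, in the units of the state.
- readout.get_obs(): the state, without advancing time (a new reading comes with each control period).
- imaging.capture(name): name is "side" or "top" or "wrist"; returns the picture (480x640x3 uint8, blue, green, red); there is no depth.
- imaging.get_calibration(name): a dict with "fx", "fy", "cx", "cy" (pixels), "position" and "rotation" of the camera in the world; the wrist camera has in their place "mount" (4x4, takes a point from camera to tool coordinates, whose origin is the TCP and whose axes are the tool frame's). Camera axes: x right, y up, looking along -z (the intrinsics and any distortion apply to the point x, -y, -z); pixel columns grow to the right and rows downward; lengths in mm; the calibration is good to about 2 mm. A picture is of the moment at which its call begins: read the wrist's pose just before it. get_calibration takes no time and is no camera call.
- bot.close_job(): hands the job in, once; it reports no verdict.
The state is a dict: "time": time; "joint_positions": joint angles; "dq": joint speeds; "tau": joint torques, N m; "tool_pos": TCP position; "tcp_rot": TCP orientation; "contact_force": force on the tool from outside, world axes, zero at the start; "moment": the same for the moment, N m; "grip_width": finger opening in mm.
Only numpy, scipy, OpenCV 4.12 (cv2) and the standard library are available. Lean on these libraries where they do the work, as an engineer would, in place of code of your own. Each camera call takes 0.05 s, during which the arm holds its last target.

## Working session

There is one attempt and no reset: what is moved stays moved. The work goes in short steps, Python scripts to look and compute and a tool call to move; the robot and the scene stay as the last step left them, time stands still between calls to the robot, and variables do not carry over. Pictures are saved under pics/ and viewed, and the job is handed in when it is done.

Besides the shell and the picture viewer there is one more tool, called after "Call:" by a JSON object that holds its "name" and its "arguments", one argument or row to a line. arm_command: Moves the arm, as the interface text tells. Its arguments: {"type":"object","properties":{"plan":{"type":"array"}},"required":["plan"]}

```bash
mkdir -p pics; ls
python3 - <<'E'
from plant import readout, imaging, bot
import cv2
for n in ("side","top","wrist"):
    im=imaging.capture(n); cv2.imwrite(f"pics/{n}0.png",im)
    print(n,imaging.get_calibration(n))
print(readout.get_obs())
E
```

```text
pics
side {'fx': 433.01357887916316, 'fy': 433.01357887916316, 'cx': 320.9456545623011, 'cy': 240.76245001031816, 'position': array([ 462.41434314, 1097.61386277,  852.99509356]), 'rotation': array([ 9.48857535e-01,  2.83349933e-03, -3.10579767e+00])}
top {'fx': 574.3980316113747, 'fy': 574.3980316113747, 'cx': 317.6013889793273, 'cy': 238.95787785272984, 'position': array([ 377.34517029,   10.76362455, 1692.23765224]), 'rotation': array([ 0.08906814, -0.00323555, -1.58570025])}
wrist {'fx': 376.65691976147434, 'fy': 376.65691976147434, 'cx': 316.8948581241567, 'cy': 235.3385732588315, 'mount': array([[ 5.46897784e-05,  2.98359501e-01, -9.54453564e-01,
        -1.35074346e+02],
       [ 4.56551275e-04,  9.54453458e-01,  2.98359494e-01,
         8.04023282e+01],
       [ 9.99999894e-01, -4.52074206e-04, -8.40175624e-05,
         4.53891759e-02],
       [ 0.00000000e+00,  0.00000000e+00,  0.00000000e+00,
         1.00000000e+00]])}
{'time': 0.15, 'joint_positions': array([ 1.14698083e+00,  3.42577946e-01,  1.52479666e+00, -9.00825597e-06,
        1.27538709e+00, -1.46013354e-01]), 'dq': array([ 0.00165353, -0.00039438, -0.0010745 , -0.00031783, -0.00097306,
        0.00012669]), 'tau': array([ 1.74373272e-03, -4.31456816e+01, -2.44358772e+01,  7.19186361e-02,
        5.36225829e-02, -5.70094824e-05]), 'tool_pos': array([143.85049253, 504.62088254, 248.19699132]), 'tcp_rot': array([ 3.00294841,  1.56962725, -1.98724009]), 'contact_force': array([-0.58968871,  0.52536774, -0.03412023]), 'moment': array([-0.01137389, -0.02712982,  0.02943989]), 'grip_width': 91.82018030496555}
```

View pics/top0.png

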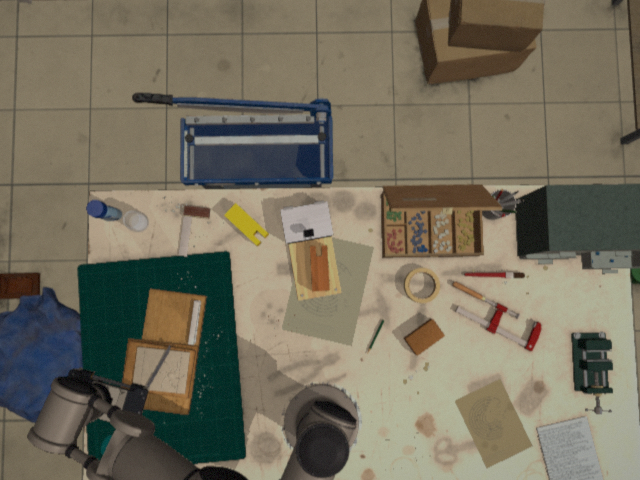

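View pics/side0.png

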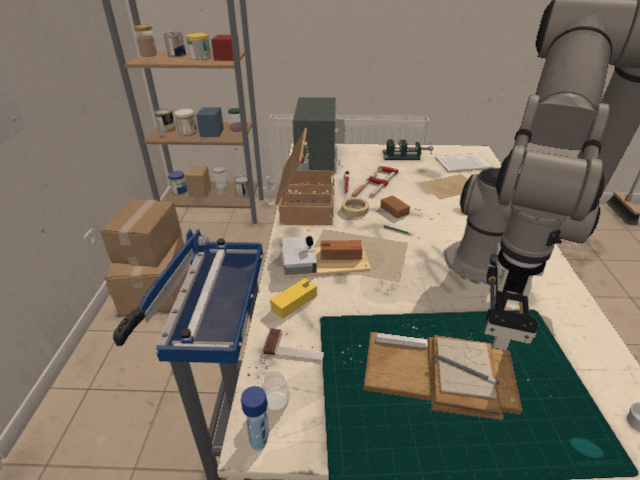

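View pics/wrist0.png

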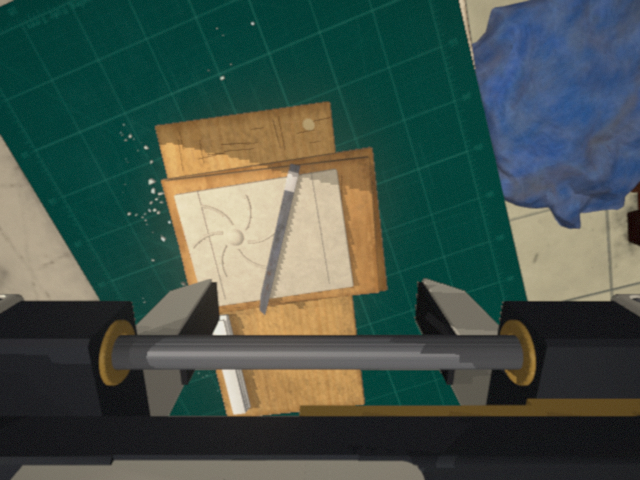

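```bash
cat > h.py <<'E'
import numpy as np, cv2
from scipy.spatial.transform import Rotation as R
from plant import readout, imaging, bot
def rot(rpy): return R.from_euler('xyz',rpy).as_matrix()
def cam(n,obs=None):
    c=imaging.get_calibration(n)
    if n=='wrist':
        T=np.eye(4);T[:3,:3]=rot(obs['tcp_rot']);T[:3,3]=obs['tool_pos'];T=T@c['mount']
        return c,T[:3,:3],T[:3,3]
    return c,rot(c['rotation']),np.array(c['position'])
def px2w(n,uv,z,obs=None):
    c,Rm,p=cam(n,obs)
    uv=np.atleast_2d(uv).astype(float)
    d=np.stack([(uv[:,0]-c['cx'])/c['fx'],-(uv[:,1]-c['cy'])/c['fy'],-np.ones(len(uv))],1)@Rm.T
    s=(z-p[2])/d[:,2]
    return p+d*s[:,None]
def w2px(n,P,obs=None):
    c,Rm,p=cam(n,obs)
    q=(np.atleast_2d(P)-p)@Rm
    return np.stack([c['cx']+c['fx']*q[:,0]/-q[:,2],c['cy']-c['fy']*q[:,1]/-q[:,2]],1)
def crop(src,dst,x0,y0,x1,y1,k):
    im=cv2.imread(src)[y0:y1,x0:x1]
    cv2.imwrite(dst,cv2.resize(im,None,fx=k,fy=k,interpolation=cv2.INTER_CUBIC))
E
python3 - <<'E'
from h import *
print(cam('top')[1]); 
crop('pics/top0.png','pics/c1.png',270,190,360,310,5)
crop('pics/side0.png','pics/c2.png',260,220,390,330,6)
E
```

```text
[[-0.01490329  0.99592972 -0.08889252]
 [-0.9998837  -0.01455652  0.00454802]
 [ 0.00323555  0.08894996  0.99603084]]
```

View pics/c1.png

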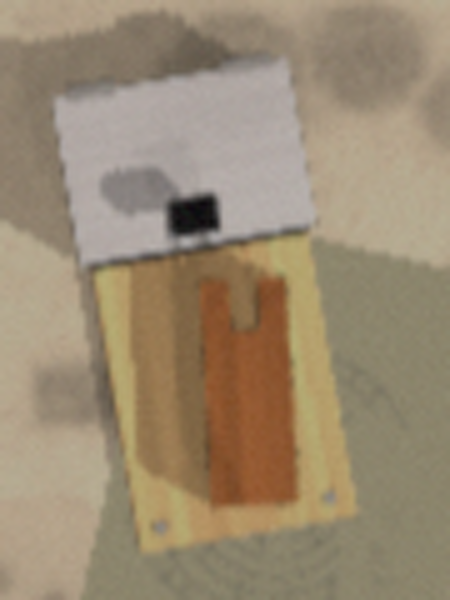

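View pics/c2.png

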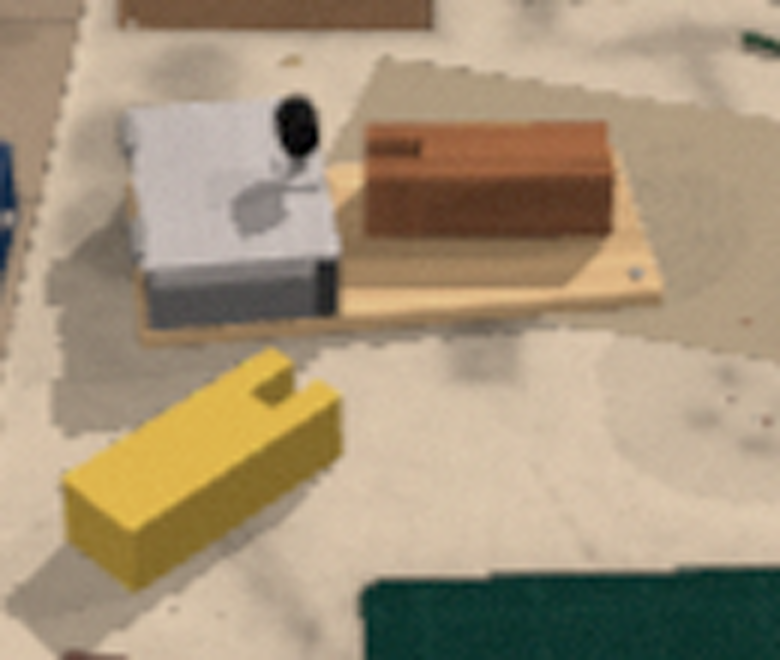

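Run:
```python
from h import *
np.set_printoptions(precision=1,suppress=True)
b=px2w('top',[(298.6,300.4),(341.2,292.4)],12);print('bed',b)
g=px2w('top',[(288,243.6),(333,235.4),(327.4,201.6),(281.4,209.6)],57);print('guard',g)
p=px2w('top',[(312.4,291),(329.4,290.6),(327.2,245.4),(310,245.6)],52);print('block',p,p.mean(0))
print('knob',px2w('top',[(308.6,233)],94))
def yaw(a,b): d=b-a; return np.arctan2(d[1],d[0])
print([yaw(g[1],g[2]),yaw(g[0],g[3]), yaw(b[1],b[0])-np.pi/2,yaw(g[1],g[0])-np.pi/2],yaw(p[1],p[2]),yaw(p[0],p[3]))
```

```text
bed [[348.7  61.   12. ]
 [370.  -63.3  12. ]]
guard [[511.2  88.   57. ]
 [532.9 -40.9  57. ]
 [630.7 -26.5  57. ]
 [609.4 105.9  57. ]]
block [[375.4  20.3  52. ]
 [375.8 -28.1  52. ]
 [504.8 -23.9  52. ]
 [505.   25.3  52. ]] [440.2  -1.6  52. ]
knob [[537.1  28.4  94. ]]
[np.float64(0.14625717656645532), np.float64(0.1806158956000814), np.float64(0.16978873290606766), np.float64(0.1663459358169046)] 0.03210653518204749 0.03892812004630806
```

Run:
```python
from h import *
np.set_printoptions(precision=3,suppress=True)
o=readout.get_obs();print(rot(o['tcp_rot']))
M=rot(o['tcp_rot']); y=M[:,1];print('heading of tool y',np.arctan2(y[1],y[0]),o['joint_positions'])
```

```text
[[-0.    -0.962  0.274]
 [-0.001  0.274  0.962]
 [-1.     0.    -0.001]]
heading of tool y 2.8637930400713154 [ 1.147  0.343  1.525 -0.     1.275 -0.146]
```

Call:
{"name": "arm_command", "arguments": {
  "plan": [
    {"ty": -2.6, "tz": -2.5},
    {"ty": -2.6, "tz": -2.5},
    {"ty": -2.6, "tz": -2.5},
    {"ty": -2.6, "tz": -2.5},
    {"ty": -2.6, "tz": -2.5},
    {"ty": -2.6, "tz": -2.5},
    {"ty": -2.6, "tz": -2.5},
    {"ty": -2.6, "tz": -2.5},
    {"ty": -2.6, "tz": -2.5},
    {"ty": -2.6, "tz": -2.5},
    {"ty": -2.6, "tz": -2.5},
    {"ty": -2.6, "tz": -2.5},
    {"ty": -2.6, "tz": -2.5},
    {"ty": -2.6, "tz": -2.5},
    {"ty": -2.6, "tz": -2.5},
    {"ty": -2.4, "tz": -3.2},
    {"wx": -0.1},
    {"wx": -0.1},
    {"wx": -0.1},
    {}
  ]
}}

```text
invalid input at $.plan[0]: expected keys tx, ty, tz, wx, wy, wz, jaw
```

Run:
```python
from h import *
import pickle
np.set_printoptions(precision=3,suppress=True)
o=readout.get_obs();im=imaging.capture('wrist');cv2.imwrite('pics/w1.png',im);pickle.dump(o,open('w1.pkl','wb'))
print(o['time'],o['tool_pos'],rot(o['tcp_rot']),o['joint_positions'])
```

```text
0.15 [143.85  504.621 248.197] [[-0.    -0.962  0.274]
 [-0.001  0.274  0.962]
 [-1.     0.    -0.001]] [ 1.147  0.343  1.525 -0.     1.275 -0.146]
```

View pics/w1.png

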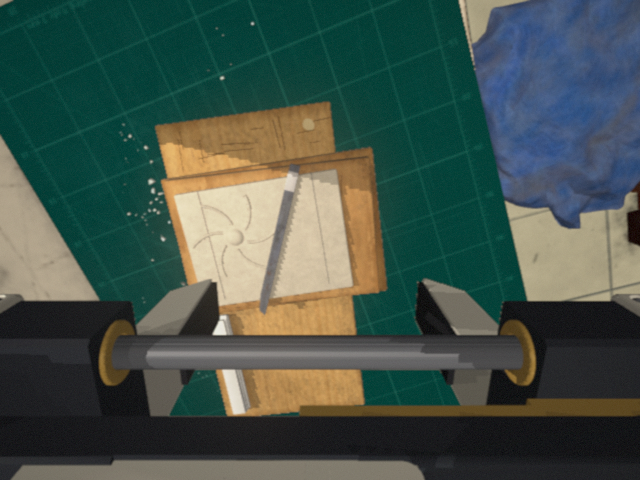

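All keys are required in each row, so the arm has not moved and the picture still shows the start view. I'm sending the move again with full rows.

Call:
{"name": "arm_command", "arguments": {
  "plan": [
    {"tx": 0, "ty": -2.6, "tz": -2.5, "wx": 0, "wy": 0, "wz": 0, "jaw": 1},
    {"tx": 0, "ty": -2.6, "tz": -2.5, "wx": 0, "wy": 0, "wz": 0, "jaw": 1},
    {"tx": 0, "ty": -2.6, "tz": -2.5, "wx": 0, "wy": 0, "wz": 0, "jaw": 1},
    {"tx": 0, "ty": -2.6, "tz": -2.5, "wx": 0, "wy": 0, "wz": 0, "jaw": 1},
    {"tx": 0, "ty": -2.6, "tz": -2.5, "wx": 0, "wy": 0, "wz": 0, "jaw": 1},
    {"tx": 0, "ty": -2.6, "tz": -2.5, "wx": 0, "wy": 0, "wz": 0, "jaw": 1},
    {"tx": 0, "ty": -2.6, "tz": -2.5, "wx": 0, "wy": 0, "wz": 0, "jaw": 1},
    {"tx": 0, "ty": -2.6, "tz": -2.5, "wx": 0, "wy": 0, "wz": 0, "jaw": 1},
    {"tx": 0, "ty": -2.6, "tz": -2.5, "wx": 0, "wy": 0, "wz": 0, "jaw": 1},
    {"tx": 0, "ty": -2.6, "tz": -2.5, "wx": 0, "wy": 0, "wz": 0, "jaw": 1},
    {"tx": 0, "ty": -2.6, "tz": -2.5, "wx": 0, "wy": 0, "wz": 0, "jaw": 1},
    {"tx": 0, "ty": -2.6, "tz": -2.5, "wx": 0, "wy": 0, "wz": 0, "jaw": 1},
    {"tx": 0, "ty": -2.6, "tz": -2.5, "wx": 0, "wy": 0, "wz": 0, "jaw": 1},
    {"tx": 0, "ty": -2.6, "tz": -2.5, "wx": 0, "wy": 0, "wz": 0, "jaw": 1},
    {"tx": 0, "ty": -2.6, "tz": -2.5, "wx": 0, "wy": 0, "wz": 0, "jaw": 1},
    {"tx": 0, "ty": -2.4, "tz": -3.2, "wx": 0, "wy": 0, "wz": 0, "jaw": 1},
    {"tx": 0, "ty": 0, "tz": 0, "wx": -0.1, "wy": 0, "wz": 0, "jaw": 1},
    {"tx": 0, "ty": 0, "tz": 0, "wx": -0.1, "wy": 0, "wz": 0, "jaw": 1},
    {"tx": 0, "ty": 0, "tz": 0, "wx": -0.1, "wy": 0, "wz": 0, "jaw": 1},
    {"tx": 0, "ty": 0, "tz": 0, "wx": 0, "wy": 0, "wz": 0, "jaw": 1}
  ]
}}

```text
time: 2.2
tool_pos: [430.4, -0.2, 248.5]
tcp_rot: [1.13, 1.57, 2.724]
contact_force: [0.5, 1.0, -0.3]
grip_width: 92.2
```

Run:
```python
from h import *
import pickle
np.set_printoptions(precision=3,suppress=True)
o=readout.get_obs();im=imaging.capture('wrist');cv2.imwrite('pics/w2.png',im);pickle.dump(o,open('w2.pkl','wb'))
print(o['time'],o['tool_pos'],rot(o['tcp_rot']),o['joint_positions'])
```

```text
2.2 [430.377  -0.164 248.549] [[-0.    -1.    -0.023]
 [ 0.    -0.023  1.   ]
 [-1.     0.     0.   ]] [-0.179  0.168  1.763  0.     1.211 -1.772]
```

View pics/w2.png

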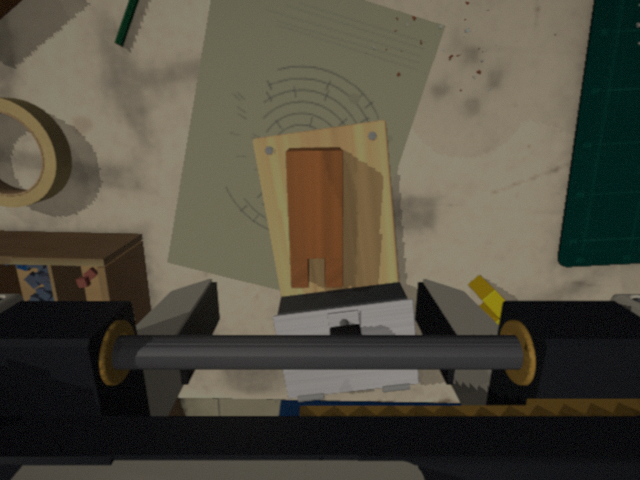

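Run:
```python
from h import *
crop('pics/w2.png','pics/c3.png',240,110,430,300,4)
```

```text
(no output)
```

View pics/c3.png

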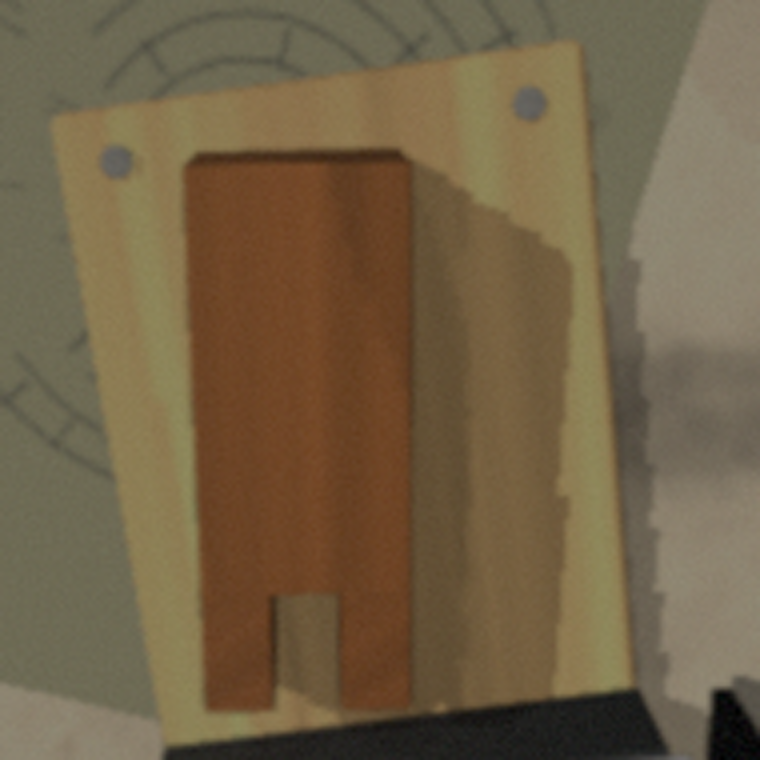

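Run:
```python
from h import *
import pickle
np.set_printoptions(precision=2,suppress=True)
o=pickle.load(open('w2.pkl','rb'))
f=lambda L,z:px2w('wrist',np.array(L)/4.+[240,110],z,o)
b=f([(51,118),(580,42),(634,690),(165,748)],12);print('bed',b)
p=f([(187,165),(411,162),(411,711),(206,711)],52);print('block',p,p.mean(0))
def yaw(a,b): d=b-a; return np.arctan2(d[1],d[0])
print(yaw(b[1],b[2]),yaw(b[0],b[3]),yaw(b[0],b[1])-np.pi/2,yaw(b[3],b[2])-np.pi/2)
print(yaw(p[1],p[2]),yaw(p[0],p[3]),yaw(p[0],p[1])-np.pi/2,yaw(p[3],p[2])-np.pi/2)
print('side len',np.linalg.norm(b[1]-b[0]),np.linalg.norm(b[2]-b[1]),np.linalg.norm(b[3]-b[0]))
k=px2w('wrist',[(345,330)],96,o);print('knob~',k)
print(w2px('wrist',f([(400,400)],12),o))
```

```text
bed [[371.33 -63.07  12.  ]
 [351.02  62.2   12.  ]
 [517.12  89.56  12.  ]
 [537.27 -36.62  12.  ]]
block [[378.2  -27.47  52.  ]
 [376.45  20.78  52.  ]
 [505.89  26.43  52.  ]
 [507.04 -22.97  52.  ]] [441.9   -0.81  52.  ]
0.16325768600408735 0.1580667695687843 0.1607611622986469 0.15838301514790576
0.04363581174847505 0.03486811487137181 0.03629927168237512 0.023205919089940963
side len 126.90518739620808 168.34121273950007 168.0374221239729
knob~ [[525.31  26.35  96.  ]]
[[340. 210.]]
```

Call:
{"name": "arm_command", "arguments": {
  "plan": [
    {"tx": 2.5, "ty": -0.6, "tz": -0.1, "wx": -0.012, "wy": 0, "wz": 0, "jaw": 1},
    {"tx": 2.5, "ty": -0.56, "tz": 0, "wx": 0, "wy": 0, "wz": 0, "jaw": 1},
    {"tx": 2.5, "ty": 0, "tz": 0, "wx": 0, "wy": 0, "wz": 0, "jaw": 1},
    {"tx": 2.5, "ty": 0, "tz": 0, "wx": 0, "wy": 0, "wz": 0, "jaw": 1},
    {"tx": 2.5, "ty": 0, "tz": 0, "wx": 0, "wy": 0, "wz": 0, "jaw": 1},
    {"tx": 2.5, "ty": 0, "tz": 0, "wx": 0, "wy": 0, "wz": 0, "jaw": 1},
    {"tx": 2.5, "ty": 0, "tz": 0, "wx": 0, "wy": 0, "wz": 0, "jaw": 1},
    {"tx": 1.5, "ty": 0, "tz": 0, "wx": 0, "wy": 0, "wz": 0, "jaw": 1},
    {"tx": 1.2, "ty": 0, "tz": 0, "wx": 0, "wy": 0, "wz": 0, "jaw": 1},
    {"tx": 0.6, "ty": 0, "tz": 0, "wx": 0, "wy": 0, "wz": 0, "jaw": 1},
    {"tx": 0, "ty": 0, "tz": 0, "wx": 0, "wy": 0, "wz": 0, "jaw": 1},
    {"tx": 0, "ty": 0, "tz": 0, "wx": 0, "wy": 0, "wz": 0, "jaw": 1}
  ]
}}

```text
time: 3.45
tool_pos: [442.4, -0.7, 41.1]
tcp_rot: [-1.647, 1.57, -0.042]
contact_force: [0.3, -0.3, 0.6]
grip_width: 91.9
```

Call:
{"name": "arm_command", "arguments": {
  "plan": [
    {"tx": 0, "ty": 0, "tz": 0, "wx": 0, "wy": 0, "wz": 0, "jaw": -0.3},
    {"tx": 0, "ty": 0, "tz": 0, "wx": 0, "wy": 0, "wz": 0, "jaw": -0.3},
    {"tx": 0, "ty": 0, "tz": 0, "wx": 0, "wy": 0, "wz": 0, "jaw": -0.3},
    {"tx": 0, "ty": 0, "tz": 0, "wx": 0, "wy": 0, "wz": 0, "jaw": -0.3},
    {"tx": 0, "ty": 0, "tz": 0, "wx": 0, "wy": 0, "wz": 0, "jaw": -0.3},
    {"tx": 0, "ty": 0, "tz": 0, "wx": 0, "wy": 0, "wz": 0, "jaw": -0.3}
  ]
}}

```text
time: 4.05
tool_pos: [442.1, -0.7, 40.8]
tcp_rot: [-1.418, 1.571, 0.187]
contact_force: [0.3, 0.1, 1.2]
grip_width: 49.9
```

Call:
{"name": "arm_command", "arguments": {
  "plan": [
    {"tx": -1, "ty": 0, "tz": 0, "wx": 0, "wy": 0, "wz": 0, "jaw": -0.3},
    {"tx": -2, "ty": 0, "tz": 0, "wx": 0, "wy": 0, "wz": 0, "jaw": -0.3},
    {"tx": -2, "ty": 0, "tz": 0, "wx": 0, "wy": 0, "wz": 0, "jaw": -0.3},
    {"tx": -2, "ty": 0, "tz": 0, "wx": 0, "wy": 0, "wz": 0, "jaw": -0.3},
    {"tx": -2, "ty": 0, "tz": 0, "wx": 0, "wy": 0, "wz": 0, "jaw": -0.3},
    {"tx": -1, "ty": 0, "tz": 0, "wx": 0, "wy": 0, "wz": 0, "jaw": -0.3},
    {"tx": 0, "ty": 0, "tz": 0, "wx": 0, "wy": 0, "wz": 0, "jaw": -0.3}
  ]
}}

```text
time: 4.75
tool_pos: [442.7, -0.8, 142.0]
tcp_rot: [-1.752, 1.568, -0.147]
contact_force: [-0.0, 0.3, -2.1]
grip_width: 49.8
```

Call:
{"name": "arm_command", "arguments": {
  "plan": [
    {"tx": 0, "ty": 0, "tz": 0, "wx": 0.06, "wy": 0, "wz": 0, "jaw": -0.3},
    {"tx": 0, "ty": 0, "tz": 0, "wx": 0.1, "wy": 0, "wz": 0, "jaw": -0.3},
    {"tx": 0, "ty": 0, "tz": 0, "wx": 0.14, "wy": 0, "wz": 0, "jaw": -0.3},
    {"tx": 0, "ty": 0, "tz": 0, "wx": 0.14, "wy": 0, "wz": 0, "jaw": -0.3},
    {"tx": 0, "ty": 0, "tz": 0, "wx": 0.14, "wy": 0, "wz": 0, "jaw": -0.3},
    {"tx": 0, "ty": 0, "tz": 0, "wx": 0.14, "wy": 0, "wz": 0, "jaw": -0.3},
    {"tx": 0, "ty": 0, "tz": 0, "wx": 0.14, "wy": 0, "wz": 0, "jaw": -0.3},
    {"tx": 0, "ty": 0, "tz": 0, "wx": 0.14, "wy": 0, "wz": 0, "jaw": -0.3},
    {"tx": 0, "ty": 0, "tz": 0, "wx": 0.14, "wy": 0, "wz": 0, "jaw": -0.3},
    {"tx": 0, "ty": 0, "tz": 0, "wx": 0.14, "wy": 0, "wz": 0, "jaw": -0.3},
    {"tx": 0, "ty": 0, "tz": 0, "wx": 0.14, "wy": 0, "wz": 0, "jaw": -0.3},
    {"tx": 0, "ty": 0, "tz": 0, "wx": 0.14, "wy": 0, "wz": 0, "jaw": -0.3},
    {"tx": 0, "ty": 0, "tz": 0, "wx": 0.14, "wy": 0, "wz": 0, "jaw": -0.3},
    {"tx": 0, "ty": 0, "tz": 0, "wx": 0.14, "wy": 0, "wz": 0, "jaw": -0.3},
    {"tx": 0, "ty": 0, "tz": 0, "wx": 0.14, "wy": 0, "wz": 0, "jaw": -0.3},
    {"tx": 0, "ty": 0, "tz": 0, "wx": 0.14, "wy": 0, "wz": 0, "jaw": -0.3},
    {"tx": 0, "ty": 0, "tz": 0, "wx": 0.14, "wy": 0, "wz": 0, "jaw": -0.3},
    {"tx": 0, "ty": 0, "tz": 0, "wx": 0.14, "wy": 0, "wz": 0, "jaw": -0.3},
    {"tx": 0, "ty": 0, "tz": 0, "wx": 0.14, "wy": 0, "wz": 0, "jaw": -0.3},
    {"tx": 0, "ty": 0, "tz": 0, "wx": 0.14, "wy": 0, "wz": 0, "jaw": -0.3}
  ]
}}

```text
time: 6.75
tool_pos: [441.4, -0.6, 139.6]
tcp_rot: [-2.271, 1.569, 2.931]
contact_force: [-0.2, 0.0, -1.6]
grip_width: 49.7
```

Call:
{"name": "arm_command", "arguments": {
  "plan": [
    {"tx": 0, "ty": 0, "tz": 0, "wx": 0.14, "wy": 0, "wz": 0, "jaw": -0.3},
    {"tx": 0, "ty": 0, "tz": 0, "wx": 0.14, "wy": 0, "wz": 0, "jaw": -0.3},
    {"tx": 0, "ty": 0, "tz": 0, "wx": 0.054, "wy": 0, "wz": 0, "jaw": -0.3},
    {"tx": 0, "ty": 0, "tz": 0, "wx": 0, "wy": 0, "wz": 0, "jaw": -0.3},
    {"tx": 0, "ty": 0, "tz": 0, "wx": 0, "wy": 0, "wz": 0, "jaw": -0.3}
  ]
}}

```text
time: 7.25
tool_pos: [441.6, -0.6, 140.0]
tcp_rot: [-1.966, 1.569, 2.91]
contact_force: [-0.1, 1.0, -1.4]
grip_width: 49.6
```

```bash
cat > st.py <<'E'
from h import *
np.set_printoptions(precision=3,suppress=True)
o=readout.get_obs();M=rot(o['tcp_rot'])
O=np.array([527.1,26.6]);yw=0.163
J=np.array([[np.cos(yw),np.sin(yw)],[-np.sin(yw),np.cos(yw)]])
print('t',o['time'],'tcp',o['tool_pos'],'jig',J@(o['tool_pos'][:2]-O),'zhead',np.arctan2(M[1,2],M[0,2]),'xaxis',M[:,0],'F',o['contact_force'],'w',o['grip_width'],'q6',o['joint_positions'][5])
print('jig x,y in tool (y,z):',np.array([[np.cos(yw),np.sin(yw),0],[-np.sin(yw),np.cos(yw),0]])@M)
E
python3 st.py
python3 - <<'E'
from h import *
for n in('top','side','wrist'): cv2.imwrite(f'pics/{n}3.png',imaging.capture(n))
E
```

```text
t 7.25 tcp [441.648  -0.631 140.018] jig [-88.739 -13.003] zhead -1.4073468054434661 xaxis [-0.001  0.    -1.   ] F [-0.113  1.041 -1.427] w 49.573690074244944 q6 1.2319334291659285
jig x,y in tool (y,z): [[-0.001  1.     0.   ]
 [ 0.001  0.    -1.   ]]
```

View pics/side3.png

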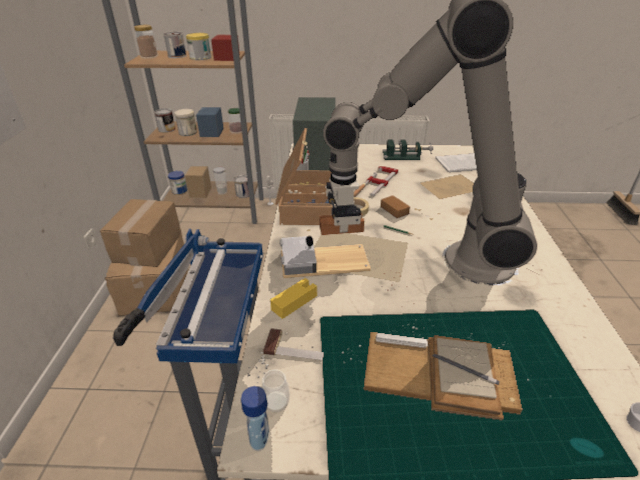

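View pics/wrist3.png

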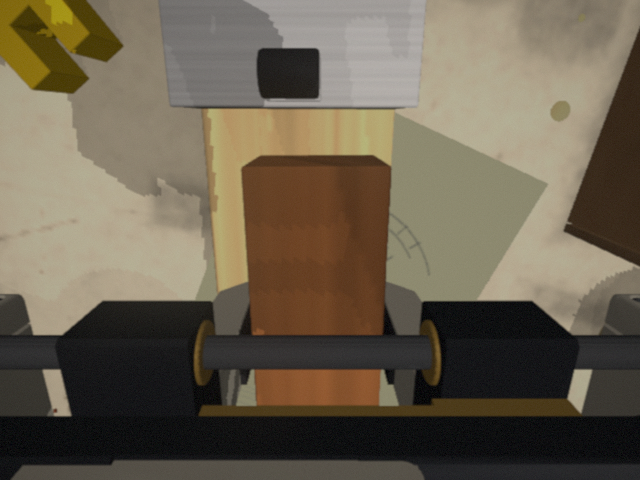

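Run:
```python
from h import *
crop('pics/wrist3.png','pics/c4.png',155,40,435,180,2.8)
im=cv2.imread('pics/wrist3.png').astype(float)
g=im.mean(2)
# guard near edge: strongest vertical drop rows 95..115, per column; and block top end
for nm,(c0,c1,r0,r1) in {'guard':(180,410,96,116),'blockend':(255,380,148,165)}.items():
    xs=[];ys=[]
    for c in range(c0,c1):
        d=np.abs(np.diff(g[r0:r1,c-1:c+2].mean(1)))
        w=d**2; xs.append(c); ys.append(r0+.5+(w*np.arange(len(d))).sum()/w.sum())
    xs=np.array(xs);ys=np.array(ys)
    k=np.ones(len(xs),bool)
    for _ in range(5):
        p=np.polyfit(xs[k],ys[k],1); k=abs(ys-np.polyval(p,xs))<1.0
    print(nm,p,k.sum(),len(xs))
```

```text
guard [2.48856215e-03 1.06735752e+02] 163 230
blockend [-3.28905067e-03  1.55954392e+02] 116 125
```

View pics/c4.png

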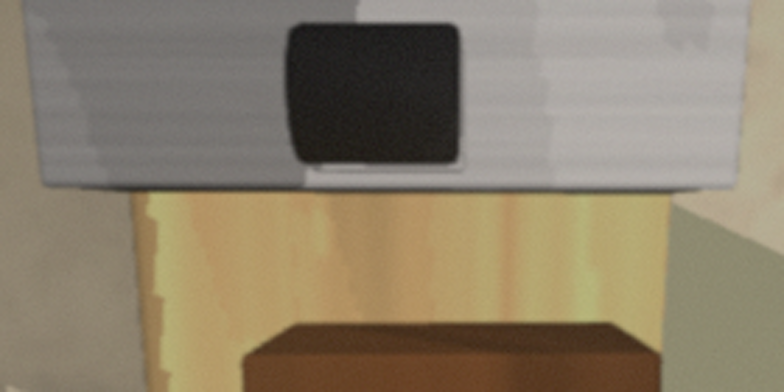

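Call:
{"name": "arm_command", "arguments": {
  "plan": [
    {"tx": 1.0, "ty": 0.5, "tz": -0.4, "wx": 0, "wy": 0, "wz": 0, "jaw": -0.3},
    {"tx": 2.0, "ty": 0.5, "tz": -0.5, "wx": 0, "wy": 0, "wz": 0, "jaw": -0.3},
    {"tx": 2.0, "ty": 0.5, "tz": -0.4, "wx": 0, "wy": 0, "wz": 0, "jaw": -0.3},
    {"tx": 2.0, "ty": 0, "tz": 0, "wx": 0, "wy": 0, "wz": 0, "jaw": -0.3},
    {"tx": 1.5, "ty": 0, "tz": 0, "wx": 0, "wy": 0, "wz": 0, "jaw": -0.3},
    {"tx": 0.8, "ty": 0, "tz": 0, "wx": 0, "wy": 0, "wz": 0, "jaw": -0.3},
    {"tx": 0.4, "ty": 0, "tz": 0, "wx": 0, "wy": 0, "wz": 0, "jaw": -0.3},
    {"tx": 0.15, "ty": 0, "tz": 0, "wx": 0, "wy": 0, "wz": 0, "jaw": -0.3},
    {"tx": 0, "ty": 0, "tz": 0, "wx": 0, "wy": 0, "wz": 0, "jaw": -0.3},
    {"tx": 0, "ty": 0, "tz": 0, "wx": 0, "wy": 0, "wz": 0, "jaw": -0.3}
  ]
}}

```text
time: 8.4
tool_pos: [455.2, 14.5, 42.8]
tcp_rot: [1.353, 1.569, -0.056]
contact_force: [0.5, -0.1, -2.0]
grip_width: 50.3
```

```bash
python3 st.py
python3 - <<'E'
from h import *
for n in('wrist',): cv2.imwrite(f'pics/{n}4.png',imaging.capture(n))
E
```

```text
t 8.4 tcp [455.246  14.507  42.755] jig [-72.864  -0.272] zhead -1.4090519358673168 xaxis [ 0.001 -0.    -1.   ] F [ 0.491 -0.052 -1.961] w 50.26270475010436 q6 1.2721718280739511
jig x,y in tool (y,z): [[ 0.001  1.    -0.001]
 [-0.    -0.001 -1.   ]]
```

View pics/wrist4.png

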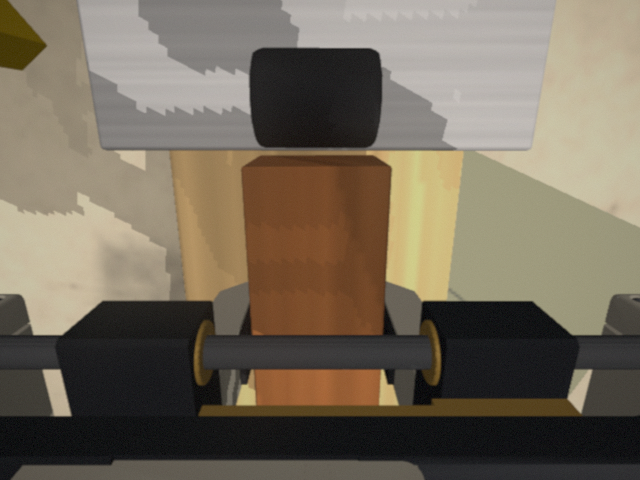

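Call:
{"name": "arm_command", "arguments": {
  "plan": [
    {"tx": 0.1, "ty": 0, "tz": 0, "wx": 0, "wy": 0, "wz": 0, "jaw": -0.3},
    {"tx": 0.05, "ty": 0, "tz": 0, "wx": 0, "wy": 0, "wz": 0, "jaw": -0.3},
    {"tx": 0, "ty": 0.2, "tz": 0, "wx": 0, "wy": 0, "wz": 0, "jaw": -0.3},
    {"tx": 0, "ty": 0.2, "tz": 0, "wx": 0, "wy": 0, "wz": 0, "jaw": -0.3},
    {"tx": 0, "ty": 0.1, "tz": 0, "wx": 0, "wy": 0, "wz": 0, "jaw": -0.3},
    {"tx": 0, "ty": 0, "tz": 0, "wx": 0, "wy": 0, "wz": 0, "jaw": -0.3}
  ]
}}

```text
time: 9.05
tool_pos: [460.2, 15.4, 40.8]
tcp_rot: [1.472, 1.57, 0.063]
contact_force: [1.5, -0.9, -2.1]
grip_width: 50.3
```

Call:
{"name": "arm_command", "arguments": {
  "plan": [
    {"tx": 0, "ty": 0.1, "tz": 0, "wx": 0, "wy": 0, "wz": 0, "jaw": -0.3},
    {"tx": 0, "ty": 0, "tz": 0, "wx": 0, "wy": 0, "wz": 0, "jaw": -0.3}
  ]
}}

```text
time: 9.25
tool_pos: [460.2, 15.4, 40.7]
tcp_rot: [-1.737, 1.57, 3.138]
contact_force: [-4.2, -3.2, 4.7]
grip_width: 49.7
```

Call:
{"name": "arm_command", "arguments": {
  "plan": [
    {"tx": 0, "ty": 0.1, "tz": 0, "wx": 0, "wy": 0, "wz": 0, "jaw": -0.3},
    {"tx": 0, "ty": 0, "tz": 0, "wx": 0, "wy": 0, "wz": 0, "jaw": -0.3}
  ]
}}

```text
time: 9.45
tool_pos: [460.2, 15.5, 40.7]
tcp_rot: [-1.72, 1.568, -3.129]
contact_force: [-8.1, -3.1, 5.5]
grip_width: 49.8
```

Call:
{"name": "arm_command", "arguments": {
  "plan": [
    {"tx": 0, "ty": 0.1, "tz": 0, "wx": 0, "wy": 0, "wz": 0, "jaw": -0.3},
    {"tx": 0, "ty": 0, "tz": 0, "wx": 0, "wy": 0, "wz": 0, "jaw": -0.3},
    {"tx": 0, "ty": 0, "tz": 0, "wx": 0, "wy": 0, "wz": 0, "jaw": 0.45},
    {"tx": 0, "ty": 0, "tz": 0, "wx": 0, "wy": 0, "wz": 0, "jaw": 0.45},
    {"tx": 0, "ty": 0, "tz": 0, "wx": 0, "wy": 0, "wz": 0, "jaw": 0.45},
    {"tx": 0, "ty": 0, "tz": 0, "wx": 0, "wy": 0, "wz": 0, "jaw": 0.45}
  ]
}}

```text
time: 10.05
tool_pos: [463.1, 15.9, 40.7]
tcp_rot: [1.561, 1.57, 0.152]
contact_force: [0.2, -0.3, -0.1]
grip_width: 66.5
```

```bash
python3 st.py
```

```text
t 10.05 tcp [463.066  15.909  40.728] jig [-64.92   -0.158] zhead -1.408918718552145 xaxis [ 0.001  0.    -1.   ] F [ 0.192 -0.321 -0.129] w 66.50822976437354 q6 1.277255589997318
jig x,y in tool (y,z): [[ 0.001  1.    -0.001]
 [-0.    -0.001 -1.   ]]
```

Call:
{"name": "arm_command", "arguments": {
  "plan": [
    {"tx": -1, "ty": 0, "tz": 0, "wx": 0, "wy": 0, "wz": 0, "jaw": 0.45},
    {"tx": -2, "ty": 0, "tz": 0, "wx": 0, "wy": 0, "wz": 0, "jaw": 0.45},
    {"tx": -3, "ty": 0, "tz": 0, "wx": 0, "wy": 0, "wz": 0, "jaw": 0.45},
    {"tx": -3, "ty": 0, "tz": 0, "wx": 0, "wy": 0, "wz": 0, "jaw": 0.45},
    {"tx": -2, "ty": -2, "tz": 0, "wx": 0, "wy": 0, "wz": 0, "jaw": -0.56},
    {"tx": 0, "ty": -3, "tz": 0, "wx": 0, "wy": 0, "wz": 0, "jaw": -0.56},
    {"tx": 0, "ty": -2.5, "tz": 0, "wx": 0, "wy": 0, "wz": 0, "jaw": -0.56},
    {"tx": 0, "ty": -1, "tz": 0, "wx": 0, "wy": 0, "wz": 0, "jaw": -0.56},
    {"tx": 0, "ty": 0, "tz": 0, "wx": 0, "wy": 0, "wz": 0, "jaw": -0.56},
    {"tx": 0, "ty": 0, "tz": 0, "wx": 0, "wy": 0, "wz": 0, "jaw": -0.56}
  ]
}}

```text
time: 11.05
tool_pos: [380.1, 2.0, 151.2]
tcp_rot: [1.295, 1.569, -0.114]
contact_force: [0.5, 0.5, -0.2]
grip_width: 23.5
```

```bash
python3 st.py
python3 - <<'E'
from h import *
for n in('wrist','top'): cv2.imwrite(f'pics/{n}5.png',imaging.capture(n))
crop('pics/top5.png','pics/c5.png',270,190,360,310,5)
E
```

```text
t 11.05 tcp [380.089   1.962 151.193] jig [-149.06    -0.454] zhead -1.4093043218365824 xaxis [ 0.002 -0.    -1.   ] F [ 0.505  0.473 -0.163] w 23.456494426367726 q6 1.2118264876740719
jig x,y in tool (y,z): [[ 0.002  1.    -0.002]
 [-0.001 -0.002 -1.   ]]
```

View pics/wrist5.png

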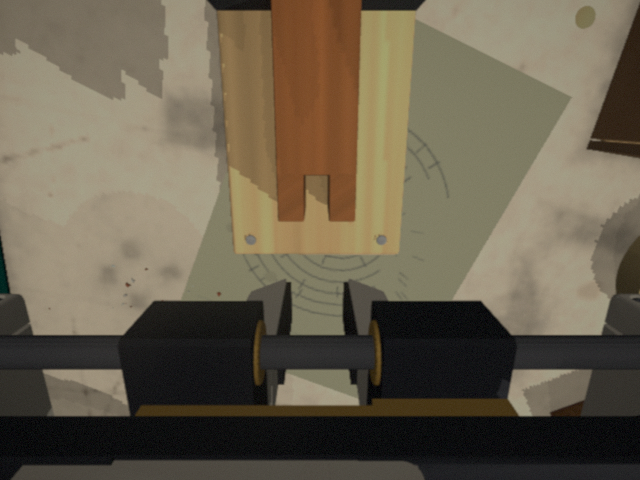

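View pics/c5.png

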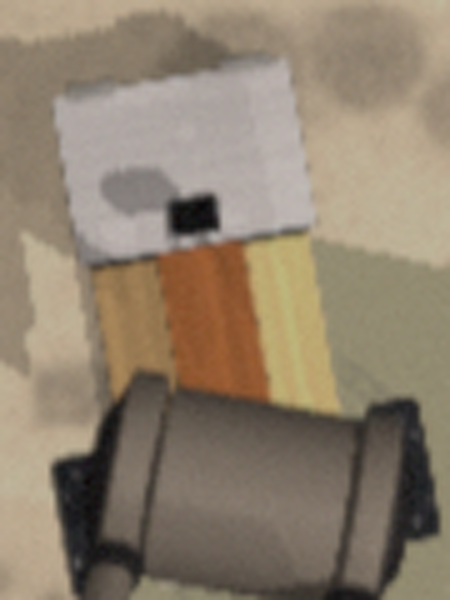

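Call:
{"name": "arm_command", "arguments": {
  "plan": [
    {"tx": 2, "ty": -0.4, "tz": 0, "wx": 0, "wy": 0, "wz": 0, "jaw": -0.56},
    {"tx": 3, "ty": 0, "tz": 0, "wx": 0, "wy": 0, "wz": 0, "jaw": -0.56},
    {"tx": 3, "ty": 0, "tz": 0, "wx": 0, "wy": 0, "wz": 0, "jaw": -0.56},
    {"tx": 2, "ty": 0, "tz": 0, "wx": 0, "wy": 0, "wz": 0, "jaw": -0.56},
    {"tx": 0.6, "ty": 0, "tz": 0, "wx": 0, "wy": 0, "wz": 0, "jaw": -0.56},
    {"tx": 0, "ty": 0, "tz": 0, "wx": 0, "wy": 0, "wz": 0, "jaw": -0.56},
    {"tx": 0, "ty": 0.4, "tz": 0, "wx": 0, "wy": 0, "wz": 0, "jaw": -0.56},
    {"tx": 0, "ty": 0.3, "tz": 0, "wx": 0, "wy": 0, "wz": 0, "jaw": -0.56},
    {"tx": 0, "ty": 0.2, "tz": 0, "wx": 0, "wy": 0, "wz": 0, "jaw": -0.56},
    {"tx": 0, "ty": 0, "tz": 0, "wx": 0, "wy": 0, "wz": 0, "jaw": -0.56},
    {"tx": 0, "ty": 0, "tz": 0, "wx": 0, "wy": 0, "wz": 0, "jaw": -0.56}
  ]
}}

```text
time: 12.25
tool_pos: [383.9, 3.0, 45.0]
tcp_rot: [1.352, 1.57, -0.057]
contact_force: [0.3, 0.2, 0.3]
grip_width: 20.3
```

Call:
{"name": "arm_command", "arguments": {
  "plan": [
    {"tx": 0, "ty": 0.15, "tz": 0, "wx": 0, "wy": 0, "wz": 0, "jaw": -0.56},
    {"tx": 0, "ty": 0, "tz": 0, "wx": 0, "wy": 0, "wz": 0, "jaw": -0.56}
  ]
}}

```text
time: 12.45
tool_pos: [385.4, 3.2, 44.8]
tcp_rot: [1.482, 1.57, 0.073]
contact_force: [-0.0, -0.2, -0.7]
grip_width: 20.4
```

Call:
{"name": "arm_command", "arguments": {
  "plan": [
    {"tx": 0, "ty": 0.15, "tz": 0, "wx": 0, "wy": 0, "wz": 0, "jaw": -0.56},
    {"tx": 0, "ty": 0, "tz": 0, "wx": 0, "wy": 0, "wz": 0, "jaw": -0.56}
  ]
}}

```text
time: 12.65
tool_pos: [386.1, 3.5, 44.6]
tcp_rot: [-1.875, 1.569, 2.999]
contact_force: [-2.4, -1.7, 2.6]
grip_width: 20.1
```

Call:
{"name": "arm_command", "arguments": {
  "plan": [
    {"tx": 0, "ty": 0.15, "tz": 0, "wx": 0, "wy": 0, "wz": 0, "jaw": -0.56},
    {"tx": 0, "ty": 0, "tz": 0, "wx": 0, "wy": 0, "wz": 0, "jaw": -0.56}
  ]
}}

```text
time: 12.85
tool_pos: [386.1, 3.8, 44.4]
tcp_rot: [-1.817, 1.566, 3.058]
contact_force: [-8.2, -3.6, 5.3]
grip_width: 20.1
```

Call:
{"name": "arm_command", "arguments": {
  "plan": [
    {"tx": 0, "ty": 0.15, "tz": 0, "wx": 0, "wy": 0, "wz": 0, "jaw": -0.56},
    {"tx": 0, "ty": 0, "tz": 0, "wx": 0, "wy": 0, "wz": 0, "jaw": -0.56}
  ]
}}

```text
time: 13.05
tool_pos: [386.1, 4.0, 44.3]
tcp_rot: [-1.798, 1.563, 3.077]
contact_force: [-12.7, -6.0, 8.6]
grip_width: 20.2
```

```bash
python3 st.py
python3 - <<'E'
from h import *
print(readout.get_obs()['moment'])
for n in('wrist','top'): cv2.imwrite(f'pics/{n}6.png',imaging.capture(n))
E
```

```text
t 13.05 tcp [386.068   3.959  44.262] jig [-142.836    0.546] zhead -1.4085977040690434 xaxis [-0.008  0.001 -1.   ] F [-12.662  -5.952   8.591] w 20.201545869714792 q6 1.2218690672392767
jig x,y in tool (y,z): [[-0.008  1.    -0.001]
 [ 0.002 -0.001 -1.   ]]
[-1.03138492  1.85190188 -0.11482412]
```

View pics/wrist6.png

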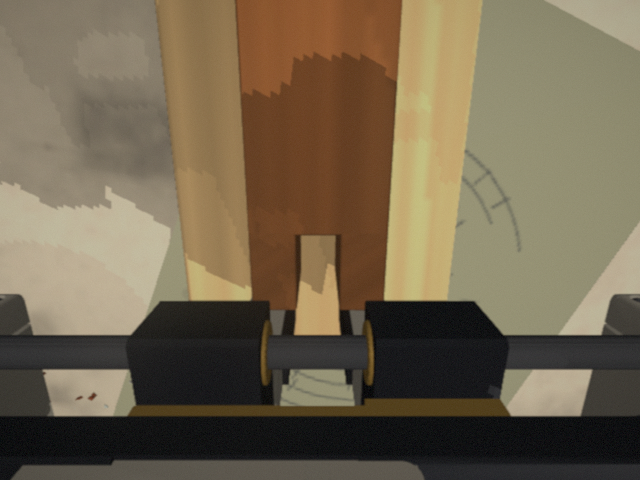

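Call:
{"name": "arm_command", "arguments": {
  "plan": [
    {"tx": 0, "ty": -0.5, "tz": 0, "wx": 0, "wy": 0, "wz": 0, "jaw": -0.56},
    {"tx": 0, "ty": -1, "tz": 0, "wx": 0, "wy": 0, "wz": 0, "jaw": -0.56},
    {"tx": -2, "ty": 0, "tz": 0, "wx": 0, "wy": 0, "wz": 0, "jaw": -0.56},
    {"tx": -3, "ty": 0, "tz": 0, "wx": 0, "wy": 0, "wz": 0, "jaw": -0.56},
    {"tx": -3, "ty": 0, "tz": 0, "wx": 0, "wy": 0, "wz": 0, "jaw": -0.56},
    {"tx": -3, "ty": 0, "tz": 0, "wx": 0, "wy": 0, "wz": 0, "jaw": 0.2},
    {"tx": -2.5, "ty": 2, "tz": 0, "wx": 0, "wy": 0, "wz": 0, "jaw": 0.2},
    {"tx": 0, "ty": 3, "tz": 0, "wx": 0, "wy": 0, "wz": 0, "jaw": 0.2},
    {"tx": 0, "ty": 3, "tz": 0, "wx": 0, "wy": 0, "wz": 0, "jaw": 0.2},
    {"tx": 0, "ty": 1, "tz": 0, "wx": 0, "wy": 0, "wz": 0, "jaw": 0.2},
    {"tx": 0, "ty": 0, "tz": 0, "wx": 0, "wy": 0, "wz": 0, "jaw": 0.2},
    {"tx": 0, "ty": 0, "tz": 0, "wx": 0, "wy": 0, "wz": 0, "jaw": 0.2}
  ]
}}

```text
time: 14.35
tool_pos: [462.3, 16.0, 179.1]
tcp_rot: [-1.874, 1.569, 3.0]
contact_force: [-0.6, 0.8, -0.2]
grip_width: 54.8
```

```bash
python3 st.py
python3 - <<'E'
from h import *
import pickle
o=readout.get_obs();pickle.dump(o,open('w7.pkl','wb'))
cv2.imwrite('pics/wrist7.png',imaging.capture('wrist'))
E
```

```text
t 14.35 tcp [462.269  15.998 179.103] jig [-65.692   0.06 ] zhead -1.4088155337401598 xaxis [-0.002  0.    -1.   ] F [-0.595  0.812 -0.217] w 54.78668202157972 q6 1.2774489073351987
jig x,y in tool (y,z): [[-0.002  1.    -0.001]
 [ 0.001 -0.001 -1.   ]]
```

View pics/wrist7.png

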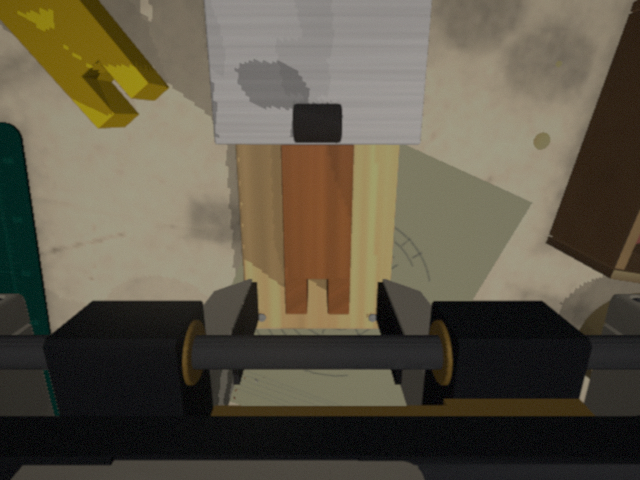

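Run:
```python
from h import *
crop('pics/wrist7.png','pics/c7.png',205,90,435,335,3)
```

```text
(no output)
```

View pics/c7.png

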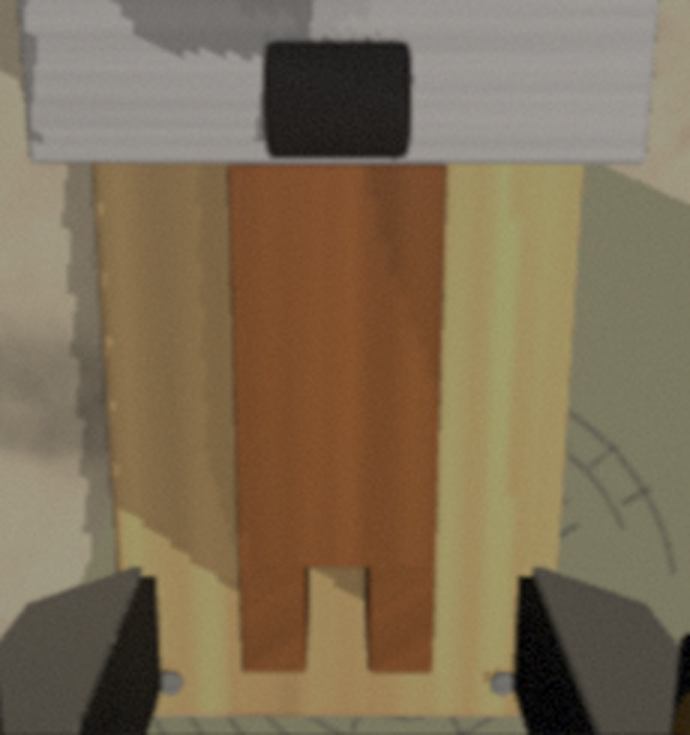

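Run:
```python
from h import *
import pickle
np.set_printoptions(precision=2,suppress=True)
o=pickle.load(open('w7.pkl','rb'))
O=np.array([527.1,26.6]);yw=0.163
J=np.array([[np.cos(yw),np.sin(yw)],[-np.sin(yw),np.cos(yw)]])
f=lambda L,z:(px2w('wrist',np.array(L)/3.+[205,90],z,o)[:,:2]-O)@J.T
print('block',f([(243,670),(432,671),(445,167),(229,167)],52))
print('bed near',f([(128,718),(545,716)],12),'bed sides',f([(95,165),(582,165)],12))
print('guard edge',f([(33,160),(648,160)],57))
print('knob ends y',f([(264,100),(411,100)],90), 'front',f([(337,157)],80),'back top',f([(337,42)],92))
```

```text
block [[-130.05   24.  ]
 [-130.36  -25.13]
 [  -2.58  -24.88]
 [  -2.55   23.96]]
bed near [[-168.67   63.07]
 [-168.02  -63.62]] bed sides [[ -4.84  62.56]
 [ -4.91 -64.31]]
guard edge [[ -0.67  66.86]
 [ -0.74 -69.31]]
knob ends y [[ 12.54  13.44]
 [ 12.52 -14.5 ]] front [[ 1.37 -0.44]] back top [[22.88 -0.43]]
```

Call:
{"name": "arm_command", "arguments": {
  "plan": [
    {"tx": 0, "ty": 2, "tz": 0.05, "wx": 0, "wy": 0, "wz": 0, "jaw": 0.2},
    {"tx": 0, "ty": 3, "tz": 0, "wx": 0, "wy": 0, "wz": 0, "jaw": 0.2},
    {"tx": 0, "ty": 2, "tz": 0, "wx": 0, "wy": 0, "wz": 0, "jaw": 0.2},
    {"tx": 0, "ty": 0.85, "tz": 0, "wx": 0, "wy": 0, "wz": 0, "jaw": 0.2},
    {"tx": 1, "ty": 0, "tz": 0, "wx": 0, "wy": 0, "wz": 0, "jaw": 0.2},
    {"tx": 2, "ty": 0, "tz": 0, "wx": 0, "wy": 0, "wz": 0, "jaw": 0.2},
    {"tx": 2, "ty": 0, "tz": 0, "wx": 0, "wy": 0, "wz": 0, "jaw": 0.2},
    {"tx": 2, "ty": 0, "tz": 0, "wx": 0, "wy": 0, "wz": 0, "jaw": 0.2},
    {"tx": 1.3, "ty": 0, "tz": 0, "wx": 0, "wy": 0, "wz": 0, "jaw": 0.2},
    {"tx": 0.7, "ty": 0, "tz": 0, "wx": 0, "wy": 0, "wz": 0, "jaw": 0.2},
    {"tx": 0, "ty": 0, "tz": 0, "wx": 0, "wy": 0, "wz": 0, "jaw": 0.2},
    {"tx": 0, "ty": 0, "tz": 0, "wx": 0, "wy": 0, "wz": 0, "jaw": 0.2}
  ]
}}

```text
time: 15.6
tool_pos: [541.0, 28.1, 90.1]
tcp_rot: [1.505, 1.57, 0.096]
contact_force: [0.5, -0.6, -0.0]
grip_width: 55.0
```

```bash
python3 st.py
python3 - <<'E'
from h import *
cv2.imwrite('pics/wrist8.png',imaging.capture('wrist'))
cv2.imwrite('pics/side8.png',imaging.capture('side'))
crop('pics/side8.png','pics/c8.png',260,180,390,290,6)
E
```

```text
t 15.6 tcp [541.007  28.061  90.114] jig [13.96  -0.815] zhead -1.4090888152098722 xaxis [ 0.  0. -1.] F [ 0.519 -0.586 -0.05 ] w 55.00175899397881 q6 1.3193367302434988
jig x,y in tool (y,z): [[ 0.     1.    -0.001]
 [-0.    -0.001 -1.   ]]
```

View pics/c8.png

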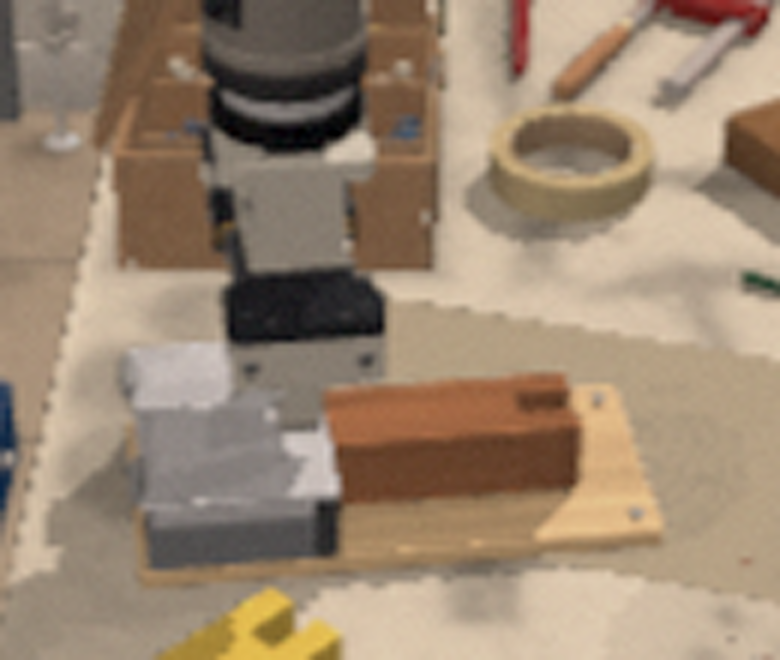

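View pics/wrist8.png

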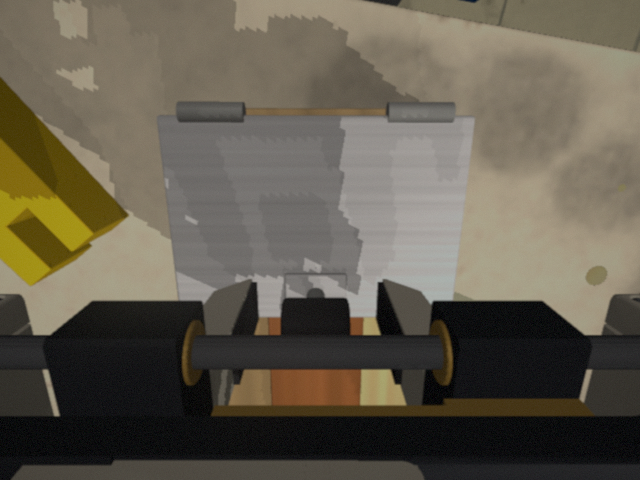

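Call:
{"name": "arm_command", "arguments": {
  "plan": [
    {"tx": 0.1, "ty": 0, "tz": 0, "wx": 0, "wy": 0, "wz": 0, "jaw": -1},
    {"tx": 0, "ty": 0, "tz": 0, "wx": 0, "wy": 0, "wz": 0, "jaw": -1},
    {"tx": 0, "ty": 0, "tz": 0, "wx": 0, "wy": 0, "wz": 0, "jaw": -1},
    {"tx": 0, "ty": 0, "tz": 0, "wx": 0, "wy": 0, "wz": 0, "jaw": -1},
    {"tx": 0, "ty": 0, "tz": 0, "wx": 0, "wy": 0, "wz": 0, "jaw": -1},
    {"tx": 0, "ty": 0, "tz": 0, "wx": 0, "wy": 0, "wz": 0, "jaw": -1}
  ]
}}

```text
time: 16.3
tool_pos: [541.2, 28.8, 88.8]
tcp_rot: [3.045, 1.57, 1.635]
contact_force: [-0.4, 5.4, 2.1]
grip_width: 28.0
```

```bash
python3 st.py
python3 - <<'E'
import numpy as np
c=np.array([-85.,31.]);prev=c;a0=0
for i in range(1,13):
    a=np.radians(5*i); p=np.array([c[0]*np.cos(a)+c[1]*np.sin(a),-c[0]*np.sin(a)+c[1]*np.cos(a)])
    print(5*i,'d(mm) x %.2f z %.2f'%tuple(p-prev),p-c);prev=p
E
```

```text
t 16.3 tcp [541.16   28.787  88.785] jig [14.229 -0.124] zhead -1.409135378535152 xaxis [-0.     0.001 -1.   ] F [-0.397  5.435  2.071] w 27.96181297236017 q6 1.3195262153072826
jig x,y in tool (y,z): [[ 0.     1.    -0.001]
 [ 0.001 -0.001 -1.   ]]
5 d(mm) x 3.03 z 7.29 [3.02527869 7.29027377]
10 d(mm) x 3.65 z 7.00 [ 6.6744345  14.28913545]
15 d(mm) x 4.25 z 6.65 [10.91969516 20.94331945]
20 d(mm) x 4.81 z 6.26 [15.72875168 27.20218343]
25 d(mm) x 5.34 z 5.82 [21.06500422 33.01809365]
30 d(mm) x 5.82 z 5.33 [26.88784068 38.34678752]
35 d(mm) x 6.27 z 4.80 [33.15294576 43.14771046]
40 d(mm) x 6.66 z 4.24 [39.81263824 47.38432456]
45 d(mm) x 7.00 z 3.64 [46.81623382 51.02438662]
50 d(mm) x 7.29 z 3.02 [54.11043091 54.04019357]
55 d(mm) x 7.53 z 2.37 [61.63971628 56.40879329]
60 d(mm) x 7.71 z 1.70 [69.34678752 58.11215932]
```

Call:
{"name": "arm_command", "arguments": {
  "plan": [
    {"tx": -0.36, "ty": 0.14, "tz": -0.07, "wx": 0, "wy": 0, "wz": 0, "jaw": -1},
    {"tx": -0.37, "ty": 0.16, "tz": 0, "wx": 0, "wy": 0, "wz": 0, "jaw": -1},
    {"tx": -0.35, "ty": 0.18, "tz": 0, "wx": 0, "wy": 0, "wz": 0, "jaw": -1},
    {"tx": -0.35, "ty": 0.19, "tz": 0, "wx": 0, "wy": 0, "wz": 0, "jaw": -1},
    {"tx": -0.33, "ty": 0.21, "tz": 0, "wx": 0, "wy": 0, "wz": 0, "jaw": -1},
    {"tx": -0.33, "ty": 0.21, "tz": 0, "wx": 0, "wy": 0, "wz": 0, "jaw": -1},
    {"tx": -0.32, "ty": 0.24, "tz": 0, "wx": 0, "wy": 0, "wz": 0, "jaw": -1},
    {"tx": -0.31, "ty": 0.24, "tz": 0, "wx": 0, "wy": 0, "wz": 0, "jaw": -1},
    {"tx": 0, "ty": 0, "tz": 0, "wx": 0, "wy": 0, "wz": 0, "jaw": -1}
  ]
}}

```text
time: 17.2
tool_pos: [556.9, 31.4, 116.3]
tcp_rot: [1.407, 1.57, -0.002]
contact_force: [0.2, 1.3, -5.9]
grip_width: 27.8
```

```bash
python3 st.py
```

```text
t 17.2 tcp [556.902  31.37  116.34 ] jig [30.181 -0.13 ] zhead -1.4089249787550597 xaxis [ 0. -0. -1.] F [ 0.159  1.308 -5.853] w 27.814348011501504 q6 1.3277568202371974
jig x,y in tool (y,z): [[ 0.     1.    -0.001]
 [-0.    -0.001 -1.   ]]
```

Call:
{"name": "arm_command", "arguments": {
  "plan": [
    {"tx": -0.29, "ty": 0.27, "tz": 0, "wx": 0, "wy": 0, "wz": 0, "jaw": -1},
    {"tx": -0.29, "ty": 0.27, "tz": 0, "wx": 0, "wy": 0, "wz": 0, "jaw": -1},
    {"tx": -0.27, "ty": 0.29, "tz": 0, "wx": 0, "wy": 0, "wz": 0, "jaw": -1},
    {"tx": -0.27, "ty": 0.29, "tz": 0, "wx": 0, "wy": 0, "wz": 0, "jaw": -1},
    {"tx": -0.24, "ty": 0.31, "tz": 0, "wx": 0, "wy": 0, "wz": 0, "jaw": -1},
    {"tx": -0.24, "ty": 0.31, "tz": 0, "wx": 0, "wy": 0, "wz": 0, "jaw": -1},
    {"tx": -0.21, "ty": 0.33, "tz": 0, "wx": 0, "wy": 0, "wz": 0, "jaw": -1},
    {"tx": -0.21, "ty": 0.33, "tz": 0, "wx": 0, "wy": 0, "wz": 0, "jaw": -1},
    {"tx": 0, "ty": 0, "tz": 0, "wx": 0, "wy": 0, "wz": 0, "jaw": -1}
  ]
}}

```text
time: 18.1
tool_pos: [580.8, 35.3, 136.4]
tcp_rot: [1.467, 1.57, 0.058]
contact_force: [-1.6, -0.5, -5.6]
grip_width: 27.8
```

```bash
python3 st.py
```

```text
t 18.1 tcp [580.815  35.259 136.433] jig [54.408 -0.173] zhead -1.408944582528707 xaxis [ 0.001  0.    -1.   ] F [-1.598 -0.52  -5.552] w 27.788672262932238 q6 1.3378045251331796
jig x,y in tool (y,z): [[ 0.001  1.    -0.001]
 [-0.    -0.001 -1.   ]]
```

Call:
{"name": "arm_command", "arguments": {
  "plan": [
    {"tx": -0.18, "ty": 0.35, "tz": 0, "wx": 0, "wy": 0, "wz": 0, "jaw": -1},
    {"tx": -0.18, "ty": 0.35, "tz": 0, "wx": 0, "wy": 0, "wz": 0, "jaw": -1},
    {"tx": -0.15, "ty": 0.36, "tz": 0, "wx": 0, "wy": 0, "wz": 0, "jaw": -1},
    {"tx": -0.15, "ty": 0.36, "tz": 0, "wx": 0, "wy": 0, "wz": 0, "jaw": -1},
    {"tx": -0.12, "ty": 0.37, "tz": 0, "wx": 0, "wy": 0, "wz": 0, "jaw": -1},
    {"tx": -0.12, "ty": 0.38, "tz": 0, "wx": 0, "wy": 0, "wz": 0, "jaw": -1},
    {"tx": -0.09, "ty": 0.38, "tz": 0, "wx": 0, "wy": 0, "wz": 0, "jaw": -1},
    {"tx": -0.08, "ty": 0.38, "tz": 0, "wx": 0, "wy": 0, "wz": 0, "jaw": -1},
    {"tx": 0, "ty": 0, "tz": 0, "wx": 0, "wy": 0, "wz": 0, "jaw": -1},
    {"tx": 0, "ty": 0, "tz": 0, "wx": 0, "wy": 0, "wz": 0, "jaw": -1}
  ]
}}

```text
time: 19.1
tool_pos: [609.7, 39.9, 147.0]
tcp_rot: [1.458, 1.57, 0.049]
contact_force: [-2.4, -0.9, -4.2]
grip_width: 27.4
```

```bash
python3 st.py;  python3 - <<'E'
from h import *
import pickle
o=readout.get_obs();pickle.dump(o,open('w9.pkl','wb'))
for n in('wrist','side','top'): cv2.imwrite(f'pics/{n}9.png',imaging.capture(n))
crop('pics/side9.png','pics/c9.png',260,180,390,290,6)
E
```

```text
t 19.1 tcp [609.663  39.931 147.032] jig [83.632 -0.244] zhead -1.4090368567658165 xaxis [ 0.001  0.    -1.   ] F [-2.425 -0.9   -4.24 ] w 27.391322690696796 q6 1.3489428536001447
jig x,y in tool (y,z): [[ 0.001  1.    -0.001]
 [-0.    -0.001 -1.   ]]
```

View pics/c9.png

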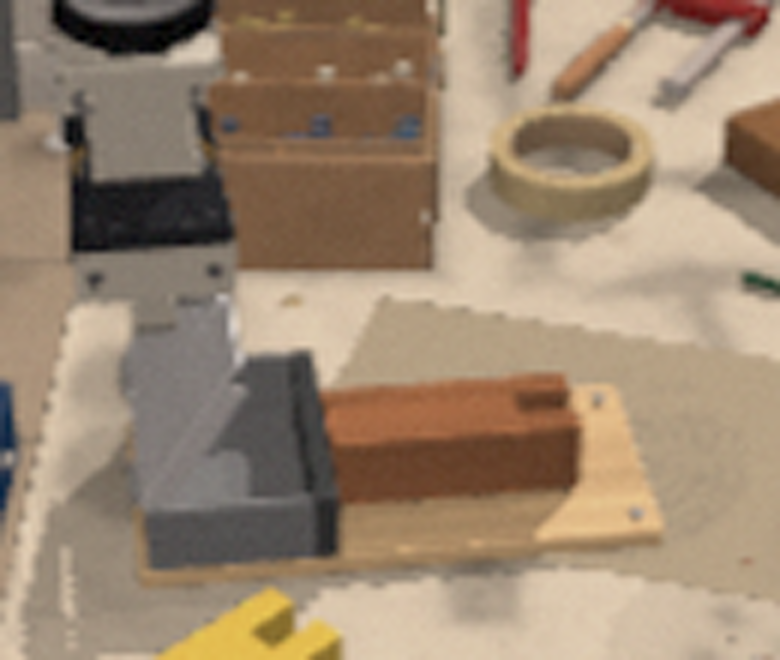

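View pics/wrist9.png

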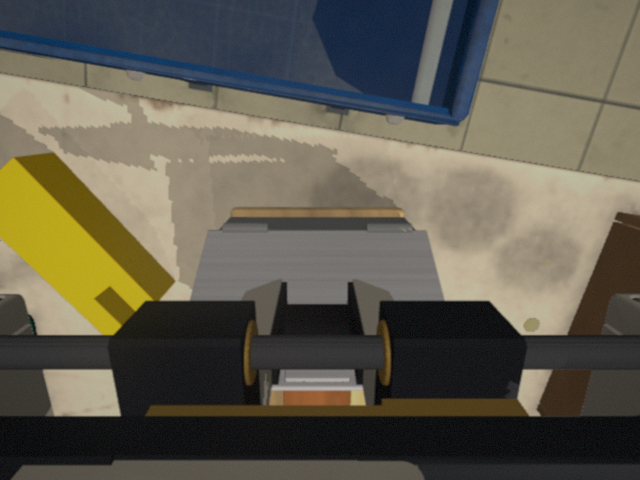

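View pics/top9.png

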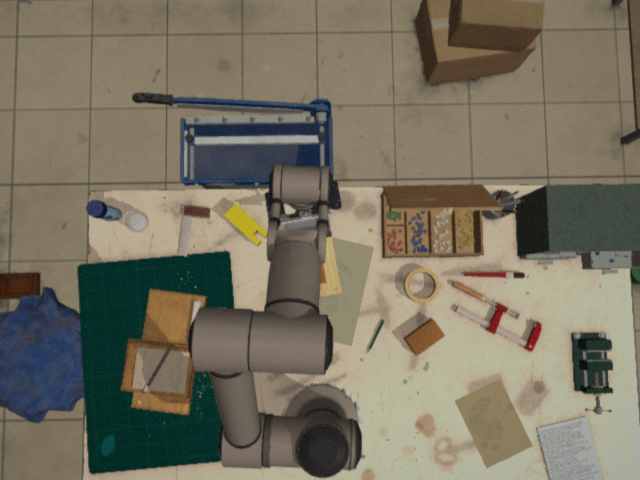

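Run:
```python
from h import *
np.set_printoptions(precision=1,suppress=True)
O=np.array([527.1,26.6]);yw=0.163;Rj=np.array([[np.cos(yw),-np.sin(yw)],[np.sin(yw),np.cos(yw)]])
im=cv2.resize(cv2.imread('pics/side9.png')[180:290,260:390],None,fx=6,fy=6,interpolation=cv2.INTER_CUBIC)
for a,col in((50,(0,0,255)),(60,(0,255,0)),(70,(255,0,0))):
    t=np.radians(a);pts=[]
    for r,y in((0,69),(98,69),(98,-69),(0,-69)):
        x=99-r*np.cos(t);z=54.5+r*np.sin(t)
        pts.append(np.r_[O+Rj@[x,y],z])
    q=(w2px('side',pts)-[260,180]+.5)*6; print(a,q.round(0).tolist())
    cv2.polylines(im,[q.astype(int)],True,col,1)
cv2.imwrite('pics/c10.png',im)
```

```text
50 [[137.0, 514.0], [261.0, 380.0], [236.0, 225.0], [123.0, 352.0]]
60 [[137.0, 514.0], [231.0, 365.0], [208.0, 210.0], [123.0, 352.0]]
70 [[137.0, 514.0], [197.0, 355.0], [178.0, 201.0], [123.0, 352.0]]
```

View pics/c10.png

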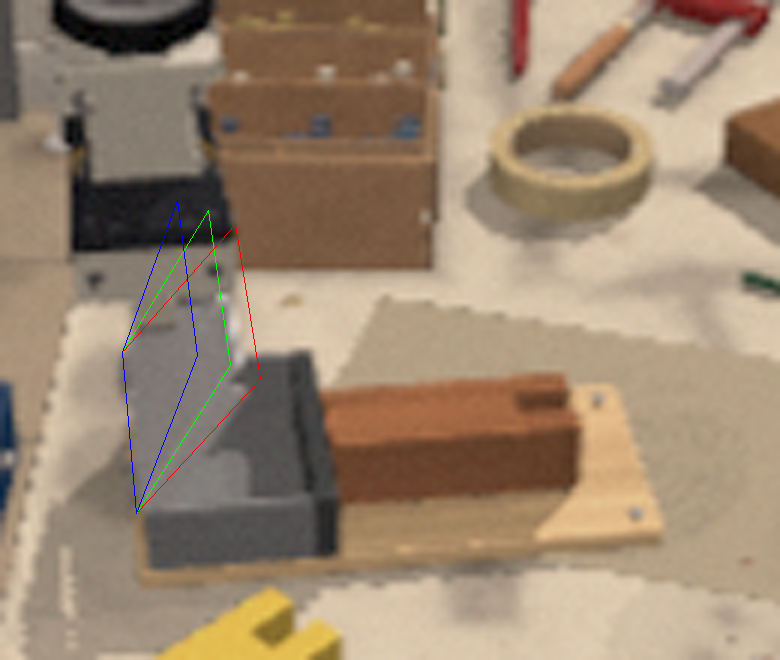

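Call:
{"name": "arm_command", "arguments": {
  "plan": [
    {"tx": 0, "ty": 0, "tz": 0, "wx": 0, "wy": 0, "wz": 0, "jaw": -1},
    {"tx": 0, "ty": 0, "tz": 0, "wx": 0, "wy": 0, "wz": 0, "jaw": -1},
    {"tx": 0, "ty": 0, "tz": 0, "wx": 0, "wy": 0, "wz": 0, "jaw": -1},
    {"tx": 0, "ty": 0, "tz": 0, "wx": 0, "wy": 0, "wz": 0, "jaw": -1},
    {"tx": 0, "ty": 0, "tz": 0, "wx": 0, "wy": 0, "wz": 0, "jaw": -1},
    {"tx": 0, "ty": 0, "tz": 0, "wx": 0, "wy": 0, "wz": 0, "jaw": -1},
    {"tx": 0, "ty": 0, "tz": 0, "wx": 0, "wy": 0, "wz": 0, "jaw": -1},
    {"tx": 0, "ty": 0, "tz": 0, "wx": 0, "wy": 0, "wz": 0, "jaw": -1}
  ]
}}

```text
time: 20.05
tool_pos: [609.4, 39.9, 147.0]
tcp_rot: [1.383, 1.57, -0.026]
contact_force: [-0.8, -2.0, -1.9]
grip_width: 27.9
```

Run:
```python
from h import *
a=cv2.imread('pics/side9.png');b=imaging.capture('side');cv2.imwrite('pics/side11.png',b)
print('changed px since',(np.abs(a.astype(int)-b).max(2)>40).sum())
print(readout.get_obs()['tool_pos'],bot.close_job())
```

```text
changed px since 4
the job is handed in; nothing more can be done
[609.35692002  39.9098081  146.96513484] None
```

The job is done and handed in at about 20 s. The block is turned end for end and lies on the bed with its plain end against the bar, and the arm is holding the guard open at 60 degrees.

**Block:** I lifted it, turned it half round, set it down, pressed it against the bar and let go. I then pushed on both prongs of the slotted end with about 14 N until it stopped hard against the bar.
- The last close look, before the guard was lifted, put the slotted end 130.2 mm from the bar face for a 130 mm block, square to within about 0.006 rad.
- After the lift, the side picture still showed it against the bar.

**Guard:** I pinched the knob on its flat ends (27–28 mm opening) and raised it along its arc.
- The tool moved 69.4 mm across and 58.2 mm up, which matches 60 degrees for the knob.
- An overlay on the side picture agreed to about 1–2 degrees, after allowing for an offset of about 1.5 pixels that I put down to camera calibration.
- It did not move during a 0.8 s hold.

**Other checks:** In the last top and side pictures the other things on the table look untouched, though I did not measure them. No check failed. The one disagreement was the closed guard's near edge, which measured about 1.5 mm nearer than expected, close to the 2 mm camera tolerance.

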